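# Set the last heat sink in the row and hold the contact probe on its mark

## Robot

A 7-joint arm with a two-finger parallel gripper is mounted at the origin on a cart in front of the work surface, level with it; the furniture and walls round the work are solid. World frame = base frame: x ahead of the robot, y to its left, z up, the work surface at z = 0. Lengths are in m, angles in rad, forces in N, time in s.
With the tool pointing down it reaches from about 0.35 to 0.9 m from the base axis. Payload 7.2 kg.
Tool frame: the origin (TCP) lies midway between the tips of the shut fingers; the grasp point (between the pads) lies 19 mm behind it; z points along the fingers, y is the line along which they close (so a half turn about z gives the same grasp; the last joint's range is limited). The gripper opens to 88 mm and grips with 3 to 60 N. Pads are 20 mm wide; open, the fingers measure 115 mm over their backs; the gripper's body (75 mm by 178 mm) begins 61 mm behind the grasp point.
Start: joints at [1.155, 0.411, -0.013, 1.596, 0.006, 1.134, -0.082], TCP at [0.213, -0.588, 0.223] pointing down, gripper open.
Joint ranges: [-2.95, 2.95], [-0.29, 1.99], [-1.47, 1.44], [0.14, 2.54], [-1.03, 4.17], [0.13, 1.85], [-2.86, 2.86]. Speed limits (rad/s): [2.39, 2.39, 3.01, 3.01, 3.14, 3.14, 3.14].

## Interface

Orientations are given as a rotation vector (axis times angle).
In Python, from bench import state, eyes, robot gives the robot as it stands. The module is installed in compiled form; this text tells all that it offers.
- The arm moves only by the shell command python3 -m creep 'ROWS' [OPENING] [FORCE]. ROWS is JSON, a list of rows, each a list of 2 entries, a list of its own where there are three numbers: the shift along the tool's x, y, z in mm, then the turn about the tool's z in degrees. In form: [[[dx, dy, dz], yaw], ...]. A call has 1 to 20 rows; each row is the pose to reach, as a shift and turn from the pose commanded when the call began, along the tool's axes at that moment; what a row does not reach only later rows make up. A row lasts 1/8 s, in which the tool goes at most 62.5 mm and 10.7 degrees, less where a joint would pass 70% of its speed; a pose out of reach is approached as far as the arm can. A call with a gripper value outside its range is refused whole. OPENING is the gripper's target within -1 to 1 (fully open at 1, half-way at 0, shut at -1), set as the call begins (- or left out, the last holds). The fingers move at their own pace and stop on an object; FORCE is the grip in N (left out, the last holds). Time passes only in rows, so rows that repeat a pose let the fingers close. It gives the time, the measured TCP pose, the force, the opening and the grip force at its end, in the units of the state.
- state(): the state, without advancing time (a new reading comes with each control period).
- eyes.get_image(name): name is "scene" or "top" or "wrist"; returns the picture (420x560x3 uint8, red, green, blue); there is no depth.
- eyes.calibration(name): a dict with "intrinsics" (3x3 intrinsics, pixels), "dist" ([k1, k2, p1, p2, k3] as OpenCV has them; the pictures are not rectified), "R" (3x3) and "t" (3): a world point X has camera coordinates R X + t. Camera axes: x right, y down, z forward; pixel columns grow to the right and rows downward; lengths in m; the calibration is good to about 2 mm. A picture is of the moment at which its call begins: read the wrist's pose just before it. calibration takes no time and is no camera call; for the wrist camera it gives the pose at the moment of the call.
- robot.job_done(): hands the job in; it is judged then, once.
Trained networks look in the newest picture that a camera, given by its name, has taken for a name from the list of things; names that differ only in an ending like _2 or _b are one class to them, and where a whole thing is asked for, a point or a joint stands for the part that bears it (a point fixed in the world has none). Each returns a list of dicts, best first, with "p" (0 to 1); they miss things now and then, are a little off and sometimes report something else, mostly with a low value. They report only what shows in the picture. A call takes as long as a camera call.
- eyes.regions_of(name, camera): "mask" (420x560 bool, what is visible of it) and "extent" ([left, top, right, bottom] in pixels, round what is visible of it).
The state is a dict: "t": time; "joint_positions": joint angles; "qd": joint speeds; "tau": joint torques, N m; "tcp_pos": TCP position; "tool_rot": TCP orientation; "wrist_force": force on the tool from outside, world axes, zero at the start; "moment": the same for the moment, N m; "opening": opening from 0.0 (shut) to 1.0 (fully open); "finger_force": force on a finger pad.
Only numpy, scipy, OpenCV 4.12 (cv2) and the standard library are available. Lean on these libraries where they do the work, as an engineer would, in place of code of your own. Each camera call takes 0.05 s, during which the arm holds its last target. There are 200 camera calls.

## Task

Set the loose heat sink (the one with the red contact button on top) down on the yellow square of the black check plate, fins up and squared up with the plate and fully inside the square, so that it completes the neat row with its two neighbours, and let go of it. Then take the orange contact probe out of its stand and press its sprung tip gently on the red button with the probe upright, so that the tip goes in about half of its 12 mm travel. Finish while still holding the probe like that, and leave the two neighbours and everything else on the bench where they are.

Things in the scene. Friction and masses are not known exactly. Their poses are not given: they have to be found in the camera images.
- sink_new: loose silver finned heat sink, solid block 34 x 34 x 17 mm, about 35 g, fins up on the worktop. Origin: centre of its underside; z up, x and y square to its sides. A flat red button, 14 mm across, 1 mm thick, is fixed on top, 6 mm from the centre towards +x. Grasp it across its x sides, which have no neighbours in the row. Either way round will do.
- spot (a point): centre of the top face of the red contact button, 18 mm above the underside of the loose heat sink, on its vertical line 6 mm from the centre towards its +x
- free_place: the empty place in the row: a thin yellow square 40 x 40 mm lying on the check plate, framed by a white line. Origin: its centre, at the height of the plate's top; axes parallel to the plate's. Which of the three places is empty varies.
- check_plate: fixed black plate 84 x 200 x 8 mm (x, y, z). Origin: centre of its underside on the worktop, top face 8 mm above. Three places lie in a row along its y axis, at y = -52, 0 and +52 mm, x = 0; two of them hold heat sinks.
- sink_left: a heat sink 34 x 34 x 17 mm like the loose one but with no red button, standing (not fixed) on another place of the plate, square to it; 18 mm gap between neighbours in the row. Origin: centre of its underside. Not to be moved.
- sink_right: the second such heat sink, standing on the remaining place. Origin: centre of its underside. Not to be moved.
- probe: loose upright contact probe, about 100 g, in its stand. Orange square grip 22 x 22 mm, 44 mm tall (take it there), with a 5 mm black cap; below it a black barrel 16 mm across, 40 mm long, a steel cone to 48 mm and a brass tip ending 66 mm below the origin. Origin: centre of the grip's underside, which rests on the stand's top; z up along the probe, x and y square to the grip.
- probe_point (a point): the end of the brass tip (rounded, 5 mm across): 66 mm below the probe's origin on its axis when the tip is out
- probe_tip (a joint): how far the sprung tip is pushed into the probe, in m: 0 fully out, 0.012 at its stop. About 0.5 N starts it, and each further mm takes 0.25 N (2 N at half travel).
- probe_stand: fixed aluminium stand, 74 x 74 mm at its foot, 80 mm tall: a 64 x 64 mm plate 10 mm thick on two side cheeks, with a 20 mm hole in its centre in which the probe hangs. Origin: centre of its underside. Lift the probe straight up by at least 70 mm to clear it.
- marker_red: red and white marker pen, 128 x 20 x 22 mm, bystander lying near the front right; origin at the centre of its underside. Leave it alone.
- label_roll: roll of white labels, 72 mm across, 40 mm tall, bystander behind the work; origin at the centre of its underside. Leave it alone.
- tape_yellow: roll of yellow tape, 68 mm across, 19 mm tall, bystander behind the check plate; origin at the centre of its underside. Leave it alone.
- esd_brush: black anti-static brush, 195 x 22 x 14 mm, bystander at the left front; origin at the centre of its underside. Leave it alone.
- mug: dark grey mug, 82 mm across, 107 mm tall, bystander at the right front; origin at the centre of its underside. Leave it alone.

How it is judged:
On the way, in this order (a step that is already met when the one before it is completed fails the run):
1. the loose heat sink stands in the row on the yellow square, squared up, and has been let go (horizontal distance between sink_new and free_place below 0.006 m and z of sink_new in the frame of check_plate between 0.0055 and 0.0105 m and angle between the x axis of sink_new and the x axis of check_plate, either way round below 0.15 rad and angle between sink_new's own z axis and vertical below 0.08 rad and contact force between the fingers and sink_new below 0.02 N and linear speed of sink_new below 0.02 m/s), for 0.3 s.
2. the probe has been lifted clear of its stand (z of probe_point in the frame of probe_stand above 0.082 m and contact force between the fingers and probe above 0.5 N), for 0.1 s.
3. the probe's tip is pressed lightly on the red button, probe upright (distance between probe_point and spot below 0.007 m and angle between probe's own z axis and vertical below 0.12 rad and value of joint probe_tip between 0.002 and 0.0105 m and contact force between probe and sink_new between 0.5 and 6 N), for 0.3 s.
At the end, for the whole second after the job is handed in: New sink flat on the plate, within 6 mm of the yellow square's centre and 0.15 rad of square, not touched by the fingers; probe held at rest within 0.12 rad of upright, tip within 7 mm of the button's centre, pushed in 2 to 10.5 mm, pressing 0.5 to 6 N; neighbours within 8 mm of their start (all of step 3 and horizontal distance between sink_new and free_place below 0.006 m and z of sink_new in the frame of check_plate between 0.0055 and 0.0105 m and angle between the x axis of sink_new and the x axis of check_plate, either way round below 0.15 rad and angle between sink_new's own z axis and vertical below 0.08 rad and contact force between the fingers and probe above 0.5 N and contact force between the fingers and sink_new below 0.02 N and contact force between probe and probe_stand below 0.02 N and linear speed of probe below 0.01 m/s and distance of each of sink_left, sink_right from where it was at the start of the episode below 0.008 m); the arm keeps its last pose, push and grip.
It fails at once if the probe is driven hard onto the heat sink (over 12 N) (contact force between probe and sink_new above 12 N).
It fails at once if a neighbouring heat sink is pushed out of its place (over 8 mm) (distance of any of sink_left, sink_right from where it was at the start of the episode above 0.008 m).
It fails at once if another thing on the bench is knocked away (over 30 mm) (distance of any of marker_red, label_roll, tape_yellow, esd_brush, mug from where it was at the start of the episode above 0.03 m).
It also fails if it takes over 54 s, if anything falls off the work surface, if the arm or the gripper's body presses on something with over 40 N, if the wrist force passes 120 N, or if a joint passes its speed limit or range.

## Working session

There is one attempt and no reset: what is moved stays moved. The work goes in short steps, Python scripts to look and compute and a shell command to move; the robot and the scene stay as the last step left them, time stands still between calls to the robot, and variables do not carry over. Pictures are saved under pics/ and viewed, at most 12 in all, crops included, and the job is handed in when it is done.

```bash
mkdir -p pics; python3 - <<'E'
from bench import state, eyes, robot
import cv2,numpy as np
s=state();print(s)
for c in("scene","top"):
    im=eyes.get_image(c);cv2.imwrite(f"pics/{c}0.png",im[:,:,::-1])
    k=eyes.calibration(c);print(c,k)
    for n in("sink_new","spot","free_place","check_plate","sink_left","probe","probe_stand"):
        print(n,[(r["extent"],round(r["p"],2),r["mask"].sum()) for r in eyes.regions_of(n,c)[:3]])
E
```

```text
{'t': 0.0, 'joint_positions': array([ 1.15482086,  0.41188254, -0.01270105,  1.59701427,  0.00561955,
        1.13430599, -0.08220101]), 'qd': array([-5.30542803e-04, -9.63075812e-05,  1.01969554e-03,  3.89936136e-04,
        1.20990225e-03, -1.59485663e-04,  4.61172711e-04]), 'tau': array([-3.19006695e-04, -5.87951410e+01,  6.41024876e-01, -2.91073376e+01,
       -5.39152406e-02,  1.83428871e-02,  1.23945606e-04]), 'tcp_pos': array([ 0.21278507, -0.58713752,  0.22183215]), 'tool_rot': array([-3.09271108e+00, -5.43305804e-01,  6.32799816e-04]), 'wrist_force': array([0.55794798, 1.27515228, 0.4083027 ]), 'moment': array([-0.00330946, -0.03809419, -0.01018537]), 'finger_force': 0.0, 'opening': 1.0032089739280918}
scene {'intrinsics': array([[404.52845979,   0.        , 284.01452657],
       [  0.        , 404.52845979, 207.20942713],
       [  0.        ,   0.        ,   1.        ]]), 'dist': array([0.00341938, 0.        , 0.        , 0.        , 0.        ]), 'R': array([[ 0.42563757, -0.90480235, -0.01285915],
       [-0.50771844, -0.22702988, -0.83107125],
       [ 0.74903581,  0.3
[... 940 characters left out ...]
     [-0.9966246 ,  0.01200748, -0.08121098],
       [ 0.08140734,  0.01688404, -0.99653789]]), 't': array([-0.129731  ,  0.55587888,  1.3552231 ])}
sink_new [([259.7, 232.3, 276.6, 246.9], 0.45, np.int64(161)), ([168.1, 208.3, 184.8, 223.7], 0.16, np.int64(205))]
spot [([261.4, 233.4, 276.0, 247.5], 0.49, np.int64(148))]
free_place [([168.6, 208.3, 180.6, 220.6], 0.67, np.int64(175))]
check_plate [([142.3, 200.1, 209.5, 231.3], 0.79, np.int64(1713)), ([259.3, 131.0, 286.3, 159.5], 0.58, np.int64(585)), ([311.5, 235.3, 345.6, 265.4], 0.53, np.int64(713))]
sink_left [([148.2, 209.7, 165.6, 222.7], 0.73, np.int64(157))]
probe []
probe_stand [([311.8, 234.2, 344.8, 265.7], 0.86, np.int64(753))]
```

```bash
python3 - <<'E'
import cv2,numpy as np
a=cv2.imread("pics/top0.png")[110:290,120:380];cv2.imwrite("pics/t1.png",cv2.resize(a,None,fx=3,fy=3,interpolation=cv2.INTER_CUBIC))
E
cat > h.py <<'E'
import numpy as np,cv2
from bench import state,eyes
from scipy.spatial.transform import Rotation as Ro
def ray(uv,z,k):
    p=cv2.undistortPoints(np.array([[uv]],float),k["intrinsics"],k["dist"])[0,0]
    d=k["R"].T@np.array([p[0],p[1],1]);o=-k["R"].T@k["t"]
    return o+d*(z-o[2])/d[2]
def proj(X,k):
    return cv2.projectPoints(np.array(X,float).reshape(-1,1,3),cv2.Rodrigues(k["R"])[0],k["t"],k["intrinsics"],k["dist"])[0][:,0]
def rect(m):
    c=max(cv2.findContours(m.astype(np.uint8),cv2.RETR_EXTERNAL,cv2.CHAIN_APPROX_NONE)[0],key=cv2.contourArea)
    return c[:,0].astype(float)
def wrect(m,z,k):
    P=np.array([ray(p,z,k)[:2] for p in rect(m)])
    return cv2.minAreaRect((P*1000).astype(np.float32))
E
python3 - <<'E'
from h import *
k=eyes.calibration("top");eyes.get_image("top")
for n,z in(("sink_new",.017),("free_place",.008),("check_plate",.008),("sink_left",.025),("probe_stand",.08)):
    for r in eyes.regions_of(n,"top")[:2]: print(n,round(r["p"],2),wrect(r["mask"],z,k))
print(-k["R"].T@k["t"])
s=state();print(Ro.from_rotvec(s["tool_rot"]).as_matrix());kw=eyes.calibration("wrist");print(kw["R"]@Ro.from_rotvec(s["tool_rot"]).as_matrix(), kw["R"]@s["tcp_pos"]+kw["t"],kw["intrinsics"])
E
```

```text
sink_new 0.67 ((485.91290283203125, -119.42573547363281), (29.27515411376953, 29.25486946105957), 89.47222137451172)
sink_new 0.63 ((458.64715576171875, -286.6005554199219), (26.196104049682617, 24.991497039794922), 62.694122314453125)
free_place 0.5 ((555.0387573242188, 132.8084716796875), (38.4971923828125, 35.94354248046875), 0.19502295553684235)
free_place 0.5 ((457.0384826660156, -279.53515625), (78.74711608886719, 72.95657348632812), 78.92878723144531)
check_plate 0.84 ((555.1810913085938, 129.92547607421875), (199.67520141601562, 87.35692596435547), 89.49542236328125)
sink_left 0.49 ((554.3864135742188, 181.32310485839844), (32.714298248291016, 35.86935806274414), 0.3815854787826538)
probe_stand 0.72 ((456.2985534667969, -273.4783020019531), (76.28715515136719, 70.93927001953125), 80.29558563232422)
[ 0.442303   -0.15925949  1.39336484]
[[ 9.40126123e-01  3.40826743e-01  5.81210015e-05]
 [ 3.40826746e-01 -9.40126123e-01 -4.95322619e-05]
 [ 3.77591523e-05  6.63757651e-05 -9.99999997e-01]]
[[-2.41731795e-04  9.99999944e-01  2.30957603e-04]
 [-9.64383234e-01 -1.72031762e-04 -2.64508883e-01]
 [-2.64508828e-01 -2.86671847e-04  9.64383221e-01]] [0.00066627 0.02808832 0.17447073] [[321.19966704   0.         279.67930232]
 [  0.         321.19966704 208.59897951]
 [  0.           0.           1.        ]]
```

View pics/t1.png

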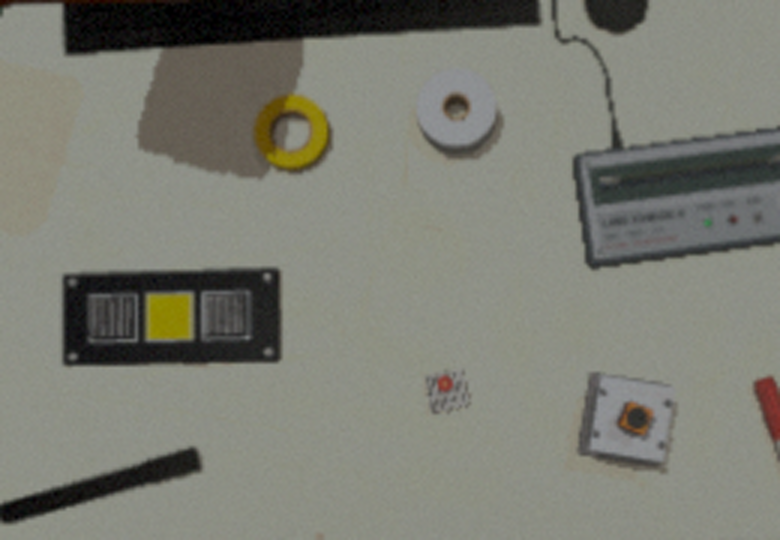

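View pics/scene0.png

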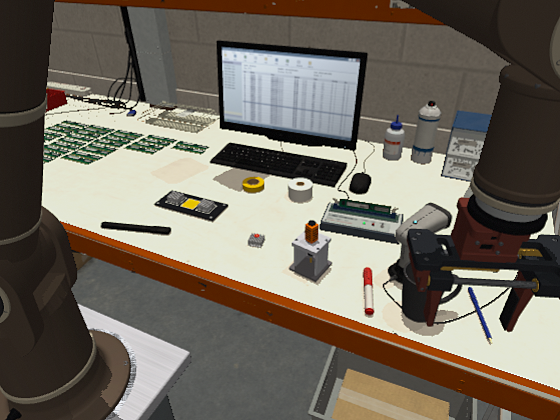

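The free place is the middle one (crop px 170,317). The sink lies at about (0.486, -0.119) with its button to the upper left (crop px 445,384), so its yaw is about 20°. The probe stands in its stand near (0.457, -0.275). I'll move above the sink and turn.

```bash
python3 -m creep '[[[40,-35,0],-8],[[85,-71,0],-17],[[130,-108,0],-26],[[175,-146,0],-35],[[220,-184,0],-45],[[265,-221,0],-54],[[310,-259,0],-63],[[355,-297,0],-72],[[390,-326,0],-81],[[417,-348,0],-90],[[417,-348,0],-90],[[417,-348,0],-90]]' 1
python3 - <<'E'
from h import *
k=eyes.calibration("wrist");im=eyes.get_image("wrist");cv2.imwrite("pics/w1.png",im[:,:,::-1])
for n,z in(("sink_new",.017),("spot",.018)):
    for r in eyes.regions_of(n,"wrist")[:2]: print(n,round(r["p"],2),r["extent"],wrect(r["mask"],z,k))
E
```

```text
t: 2.6
tcp_pos: [0.486, -0.1192, 0.2225]
tool_rot: [-1.807, -2.57, 0.001]
wrist_force: [-0.5, 0.5, -0.2]
opening: 1.004
finger_force: 0.0
sink_new 0.71 [264.8, 166.7, 293.7, 201.3] ((484.92559814453125, -115.34564971923828), (33.66012954711914, 36.34330749511719), 10.0501127243042)
spot 0.72 [263.5, 164.2, 295.3, 203.8] ((484.6424560546875, -115.43746948242188), (33.33707046508789, 36.98802947998047), 10.235054969787598)
```

View pics/w1.png

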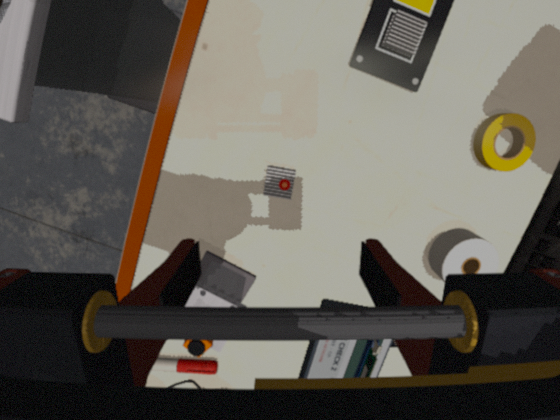

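The sink shows at px (279,183) with the button to its right (285,185), so sink +x roughly matches tool +y. I'll go down and look again.

```bash
python3 -m creep '[[[4,0,40],5],[[4,0,90],10],[[4,0,110],10],[[4,0,110],10],[[4,0,110],10]]' 1
python3 - <<'E'
from h import *
k=eyes.calibration("wrist");im=eyes.get_image("wrist");cv2.imwrite("pics/w2.png",im[100:350,180:380,::-1].repeat(2,0).repeat(2,1))
for n,z in(("sink_new",.017),("spot",.018)):
    for r in eyes.regions_of(n,"wrist")[:2]: print(n,round(r["p"],2),r["extent"],wrect(r["mask"],z,k))
h=cv2.cvtColor(im,cv2.COLOR_RGB2HSV);m=((h[...,0]<8)|(h[...,0]>172))&(h[...,1]>150)&(h[...,2]>100)
m[:100]=m[350:]=False;m[:,:200]=m[:,360:]=False
v,u=np.nonzero(m);print("red",len(u),u.mean(),v.mean(),ray((u.mean(),v.mean()),.018,k))
R=Ro.from_rotvec(state()["tool_rot"]).as_matrix();print("tool y deg",np.degrees(np.arctan2(R[1,1],R[0,1])))
E
```

```text
t: 3.38
tcp_pos: [0.4856, -0.1151, 0.1136]
tool_rot: [2.021, 2.403, 0.001]
wrist_force: [-0.1, -0.5, 0.7]
opening: 1.0
finger_force: 0.0
sink_new 0.76 [261.3, 188.0, 297.5, 234.3] ((484.9641418457031, -114.30781555175781), (33.808475494384766, 36.33804702758789), 9.81944465637207)
spot 0.77 [256.3, 188.4, 300.1, 235.0] ((484.56866455078125, -114.09278869628906), (32.84160232543945, 36.197471618652344), 9.827544212341309)
red 44 286.70454545454544 212.70454545454547 [ 0.49244261 -0.11476441  0.018     ]
tool y deg 9.89403731944949
```

View pics/w2.png

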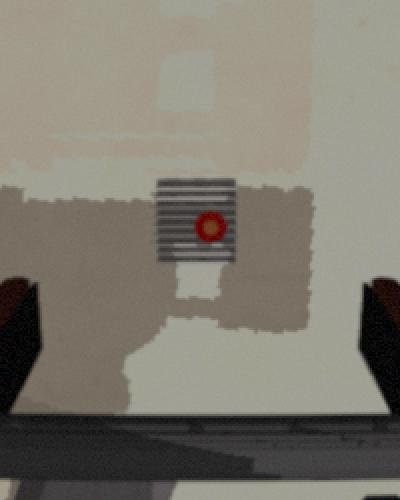

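The tool is square to the sink and centred on it within about 1 mm. Descend and grasp.

```bash
python3 -m creep '[[[0,0,40],0],[[0,0,80],0],[[0,0,100],0],[[0,0,109],0],[[0,0,109],0],[[0,0,109],0]]' 1 && python3 -m creep '[[[0,0,0],0],[[0,0,0],0],[[0,0,0],0],[[0,0,0],0],[[0,0,0],0],[[0,0,0],0],[[0,0,0],0],[[0,0,0],0]]' -1 15
```

```text
t: 4.28
tcp_pos: [0.4859, -0.1147, 0.0047]
tool_rot: [2.02, 2.404, 0.001]
wrist_force: [-0.8, 0.2, -0.4]
opening: 1.002
finger_force: 0.0
t: 5.28
tcp_pos: [0.485, -0.1145, 0.0036]
tool_rot: [-2.021, -2.405, 0.0]
wrist_force: [-0.3, -1.2, -0.1]
opening: 0.386
finger_force: 15.0
```

```bash
python3 -m creep '[[[0,0,-20],0],[[0,0,-60],0],[[0,0,-105],0],[[20,12,-110],2],[[60,34,-110],5],[[100,57,-110],8],[[140,80,-110],10],[[170,97,-110],10],[[180,102,-110],10],[[180,102,-110],10],[[180,102,-110],10],[[180,102,-110],10]]'
python3 - <<'E'
from h import *
k=eyes.calibration("wrist");im=eyes.get_image("wrist");cv2.imwrite("pics/w3.png",im[:,:,::-1])
for n,z in(("sink_new",.017+.11),("free_place",.008),("check_plate",.008),("sink_left",.025)):
    for r in eyes.regions_of(n,"wrist")[:2]: print(n,round(r["p"],2),r["extent"],wrect(r["mask"],z,k))
h=cv2.cvtColor(im,cv2.COLOR_RGB2HSV);m=(h[...,0]>22)&(h[...,0]<36)&(h[...,1]>150)
n,l,st,_=cv2.connectedComponentsWithStats(m.astype(np.uint8))
for i in range(1,n):
    if st[i,4]>300: print("yel",st[i],wrect(l==i,.008,k))
m=((h[...,0]<8)|(h[...,0]>172))&(h[...,1]>150)&(h[...,2]>90)
n,l,st,ce=cv2.connectedComponentsWithStats(m.astype(np.uint8))
for i in range(1,n):
    if st[i,4]>40: print("red",st[i],ce[i])
s=state();R=Ro.from_rotvec(s["tool_rot"]).as_matrix();print(s["tcp_pos"],"tool y deg",np.degrees(np.arctan2(R[1,1],R[0,1])))
E
```

```text
t: 6.78
tcp_pos: [0.5544, 0.0786, 0.1136]
tool_rot: [2.225, 2.217, -0.001]
wrist_force: [1.2, 0.6, -0.1]
opening: 0.387
finger_force: 15.0
sink_new 0.64 [260.8, 182.9, 301.3, 230.3] ((554.9180908203125, 111.8255386352539), (22.20134735107422, 19.652666091918945), 89.785400390625)
sink_new 0.61 [250.3, 230.9, 312.8, 306.3] ((554.524169921875, 80.03550720214844), (39.335453033447266, 34.061038970947266), 89.73674011230469)
free_place 0.93 [255.7, 115.5, 306.0, 170.0] ((554.6151123046875, 133.17532348632812), (38.846885681152344, 40.76625442504883), 89.80331420898438)
check_plate 0.59 [225.2, 12.5, 335.1, 242.3] ((554.551513671875, 140.88067626953125), (84.07196044921875, 183.02110290527344), 0.653630256652832)
sink_left 0.76 [254.7, 49.1, 300.0, 102.2] ((553.5883178710938, 184.20989990234375), (35.87686538696289, 32.61057662963867), 89.16968536376953)
yel [ 255  120   48   49 2275] ((554.2356567382812, 133.17869567871094), (38.49714660644531, 39.02145767211914), 0.7330847978591919)
yel [ 420  232   78   71 2256] ((724.8878784179688, 24.492773056030273), (56.199859619140625, 79.82856750488281), 58.732330322265625)
red [279 263  26  24 396] [291.33585859 274.5530303 ]
[0.55448232 0.07993854 0.11368681] tool y deg -0.10460641457166843
```

View pics/w3.png

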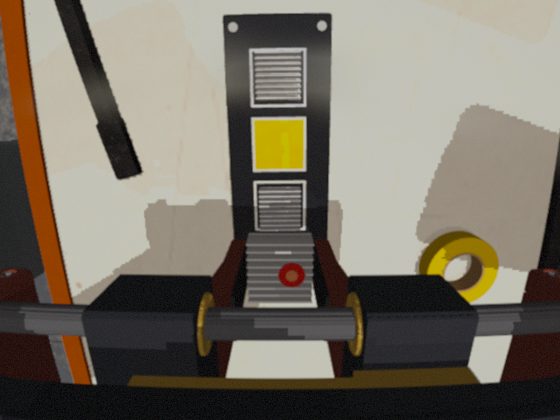

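```bash
python3 - <<'E'
from h import *
k=eyes.calibration("wrist");print(ray((291.34,274.55),.128,k)*1000)
E
```

```text
[560.94481293  78.5517632  128.        ]
```

```bash
python3 -m creep '[[[30,0,0],0],[[54,0,0],0],[[54,0,0],0],[[54,0,40],0],[[54,0,75],0],[[54,0,93],0],[[54,0,100],0],[[54,0,101],0],[[54,0,101],0],[[54,0,101],0]]'; python3 - <<'E'
from h import *
k=eyes.calibration("wrist");im=eyes.get_image("wrist");cv2.imwrite("pics/w4.png",im[:,:,::-1])
E
```

```text
t: 8.28
tcp_pos: [0.5552, 0.1345, 0.0135]
tool_rot: [2.222, 2.219, 0.002]
wrist_force: [-0.7, 1.1, -0.5]
opening: 0.385
finger_force: 15.0
```

View pics/w4.png

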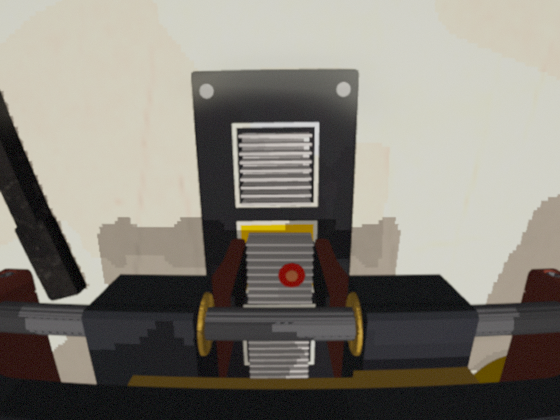

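The sink sits over the square, with some yellow showing on the far side (px 278,232) as the oblique view would give. I'll lower the last 1–2 mm, release and rise.

```bash
python3 -m creep '[[[0,0,1],0],[[0,0,2],0],[[0,0,2],0],[[0,0,2],0]]' && python3 -m creep '[[[0,0,0],0],[[0,0,0],0],[[0,0,0],0],[[0,0,0],0],[[0,0,0],0]]' 0.6 && python3 -m creep '[[[0,0,-20],0],[[0,0,-60],0],[[-30,0,-110],0],[[-55,0,-130],0],[[-55,0,-130],0],[[-55,0,-130],0]]' 
python3 - <<'E'
from h import *
k=eyes.calibration("wrist");im=eyes.get_image("wrist");cv2.imwrite("pics/w5.png",im[:,:,::-1])
for n,z in(("sink_new",.025),("sink_left",.025),("free_place",.008)):
    for r in eyes.regions_of(n,"wrist")[:3]: print(n,round(r["p"],2),r["extent"],wrect(r["mask"],z,k))
h=cv2.cvtColor(im,cv2.COLOR_RGB2HSV)
m=((h[...,0]<8)|(h[...,0]>172))&(h[...,1]>150)&(h[...,2]>90)
n,l,st,ce=cv2.connectedComponentsWithStats(m.astype(np.uint8))
for i in range(1,n):
    if st[i,4]>30: print("red",st[i],ce[i],ray(ce[i],.026,k))
s=state();print(s["tcp_pos"])
E
```

```text
t: 8.82
tcp_pos: [0.5548, 0.1344, 0.0116]
tool_rot: [2.222, 2.219, 0.0]
wrist_force: [-1.4, -1.3, 10.0]
opening: 0.38
finger_force: 15.0
t: 9.45
tcp_pos: [0.5545, 0.1344, 0.0105]
tool_rot: [-2.223, -2.22, 0.0]
wrist_force: [0.8, 0.2, 0.2]
opening: 0.794
finger_force: 0.0
t: 10.2
tcp_pos: [0.5542, 0.08, 0.1409]
tool_rot: [-2.222, -2.22, -0.001]
wrist_force: [0.6, 0.3, -0.3]
opening: 0.799
finger_force: 0.0
sink_new 0.67 [264.2, 125.3, 301.5, 165.9] ((555.1925048828125, 132.39968872070312), (32.011112213134766, 32.596160888671875), 89.93325805664062)
sink_new 0.36 [72.2, 0.0, 155.5, 175.9] ((414.9185791015625, 182.40631103515625), (23.88945960998535, 149.74351501464844), 15.38370132446289)
sink_left 0.57 [258.0, 58.4, 298.1, 104.5] ((553.763671875, 184.59066772460938), (32.70606994628906, 33.57918167114258), 0.03598980978131294)
free_place 0.63 [256.3, 120.7, 304.4, 168.7] ((553.8441772460938, 132.8384552001953), (39.23728942871094, 40.25143051147461), 89.92731475830078)
red [280 139  15  16 144] [287.04861111 146.65277778] [0.56121703 0.13212132 0.026     ]
[0.55386638 0.08041282 0.13984793]
```

View pics/w5.png

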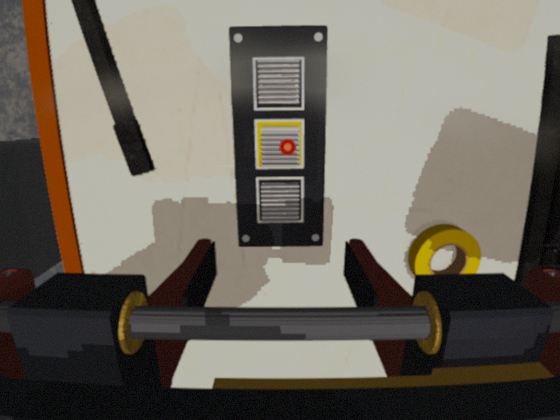

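The sink sits inside the square with the red button at px (287,147). It is squared up, let go, and within about 1.5 mm of centre. Now I'll go above the probe.

```bash
python3 -m creep '[[[-35,-10,-40],0],[[-80,-22,-80],0],[[-125,-34,-120],0],[[-170,-46,-120],0],[[-215,-59,-120],0],[[-260,-71,-120],0],[[-305,-83,-120],0],[[-340,-93,-120],0],[[-355,-97,-120],0],[[-355,-97,-120],0],[[-355,-97,-120],0],[[-355,-97,-120],0]]' 1
python3 - <<'E'
from h import *
k=eyes.calibration("wrist");im=eyes.get_image("wrist");cv2.imwrite("pics/w6.png",im[:,:,::-1])
for n,z in(("probe",.129),("probe_stand",.08)):
    for r in eyes.regions_of(n,"wrist")[:2]: print(n,round(r["p"],2),r["extent"],wrect(r["mask"],z,k))
s=state();print(s["tcp_pos"],s["joint_positions"])
E
```

```text
t: 11.9
tcp_pos: [0.4578, -0.274, 0.2607]
tool_rot: [-2.22, -2.223, -0.001]
wrist_force: [-1.0, -0.4, 0.9]
opening: 0.997
finger_force: 0.0
probe 0.63 [264.2, 182.3, 290.6, 210.5] ((457.2125549316406, -269.978759765625), (27.595603942871094, 22.832590103149414), 66.58753204345703)
probe_stand 0.79 [244.2, 145.5, 313.8, 223.4] ((457.9404296875, -269.0962829589844), (75.86869812011719, 64.28723907470703), 80.10904693603516)
[ 0.45738646 -0.2748126   0.26075123] [ 0.76050488  0.24977218 -0.37495835  1.74739431  0.09874614  1.16273299
  0.35685333]
```

View pics/w6.png

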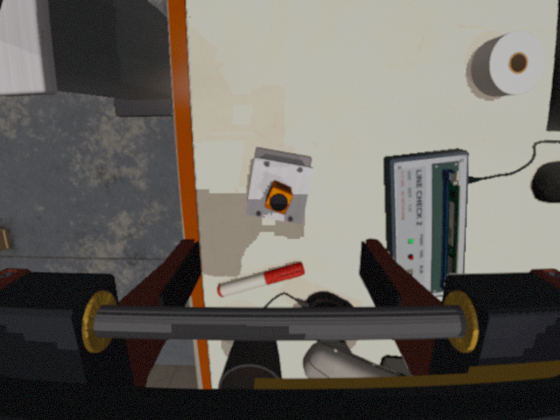

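The probe's cap is at px (279,203) and the orange grip is turned about -24°. I'll turn, descend and re-measure.

```bash
python3 -m creep '[[[2,0,20],8],[[4,0,40],16],[[4,0,55],24],[[4,0,55],24],[[4,0,55],24],[[4,0,55],24]]' 1
python3 - <<'E'
from h import *
k=eyes.calibration("wrist");im=eyes.get_image("wrist");cv2.imwrite("pics/w7.png",im[130:330,180:380,::-1].repeat(3,0).repeat(3,1))
for n,z in(("probe",.129),("probe_stand",.08)):
    for r in eyes.regions_of(n,"wrist")[:1]: print(n,round(r["p"],2),r["extent"],wrect(r["mask"],z,k))
s=state();R=Ro.from_rotvec(s["tool_rot"]).as_matrix();print(s["tcp_pos"],"tool y deg",np.degrees(np.arctan2(R[1,1],R[0,1])))
p=s["tcp_pos"].copy();
h=cv2.cvtColor(im,cv2.COLOR_RGB2HSV);m=(h[...,0]>5)&(h[...,0]<22)&(h[...,1]>170)&(h[...,2]>90);m[:150]=m[290:]=0;m[:,:220]=m[:,340:]=0
print("orange",m.sum(),wrect(m,.124,k),rect(m).min(0),rect(m).max(0))
b=(im.max(2)<60);b[:150]=b[290:]=0;b[:,:220]=b[:,340:]=0
n,l,st,ce=cv2.connectedComponentsWithStats(b.astype(np.uint8))
for i in range(1,n):
    if st[i,4]>60: print("blk",st[i],ce[i],ray(ce[i],.129,k))
E
```

```text
t: 12.8
tcp_pos: [0.4575, -0.2717, 0.2064]
tool_rot: [2.633, 1.711, 0.001]
wrist_force: [0.7, 0.6, 0.2]
opening: 0.999
finger_force: 0.0
probe 0.8 [265.9, 197.0, 294.8, 232.1] ((459.4466552734375, -268.7392883300781), (29.00545883178711, 21.857261657714844), 65.98439025878906)
probe_stand 0.61 [241.2, 149.3, 324.1, 243.7] ((458.80267333984375, -268.7921142578125), (77.95186614990234, 66.09102630615234), 80.35371398925781)
[ 0.45722868 -0.27168228  0.20609835] tool y deg -24.036431420985437
orange 438 ((458.91717529296875, -270.56591796875), (28.67307472229004, 19.973514556884766), 66.65177154541016) [268. 197.] [293. 232.]
blk [272 197  18   8  87] [281.26436782 200.4137931 ] [ 0.46478191 -0.25902789  0.129     ]
blk [271 212  21  21 326] [280.89570552 221.68404908] [ 0.45761159 -0.27449081  0.129     ]
```

View pics/w7.png

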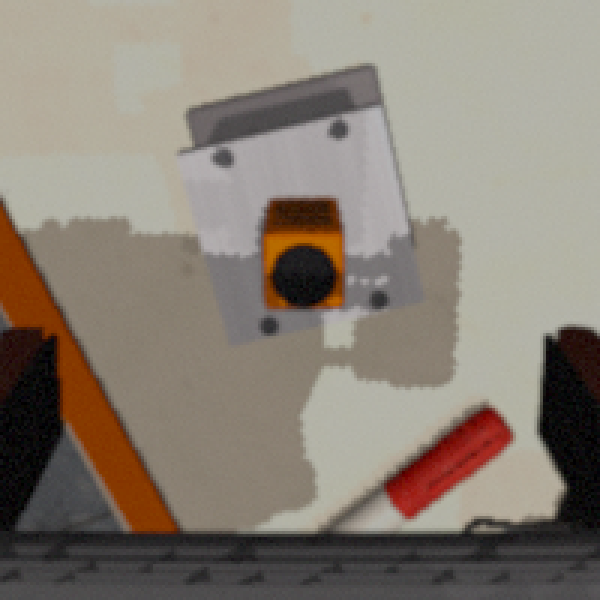

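The cap centre is at crop px (304,275), aligned with the fingers. I'll descend on it and grip.

```bash
python3 -m creep '[[[-2,1,30],0],[[-2.4,1.4,70],0],[[-2.4,1.4,105],0],[[-2.4,1.4,116],0],[[-2.4,1.4,116],0],[[-2.4,1.4,116],0]]' 1 && python3 -m creep '[[[0,0,0],0],[[0,0,0],0],[[0,0,0],0],[[0,0,0],0],[[0,0,0],0],[[0,0,0],0],[[0,0,0],0],[[0,0,0],0]]' -1 30 && python3 -m creep '[[[0,0,-15],0],[[0,0,-50],0],[[0,0,-90],0],[[0,0,-110],0],[[0,0,-110],0],[[0,0,-110],0]]'
```

```text
t: 13.7
tcp_pos: [0.4583, -0.2747, 0.091]
tool_rot: [2.634, 1.708, 0.002]
wrist_force: [0.3, 0.0, -0.1]
opening: 1.004
finger_force: 0.0
t: 14.7
tcp_pos: [0.4573, -0.2743, 0.0896]
tool_rot: [-2.636, -1.709, 0.0]
wrist_force: [-0.5, -0.1, -0.1]
opening: 0.248
finger_force: 30.0
t: 15.45
tcp_pos: [0.4569, -0.2741, 0.1991]
tool_rot: [-2.635, -1.709, 0.001]
wrist_force: [-0.2, 0.3, -1.3]
opening: 0.248
finger_force: 30.0
```

```bash
python3 -m creep '[[[30,-5,0],-2],[[75,-13,0],-5],[[120,-20,0],-8],[[165,-28,0],-11],[[210,-36,0],-14],[[255,-43,0],-17],[[300,-51,0],-20],[[345,-59,0],-22],[[385,-66,0],-24],[[405,-69,0],-24],[[414,-70,0],-24],[[414,-70,0],-24],[[414,-70,0],-24],[[414,-70,0],-24]]'
python3 - <<'E'
from h import *
k=eyes.calibration("wrist");im=eyes.get_image("wrist");cv2.imwrite("pics/w8.png",im[:,:,::-1])
s=state();print(s["tcp_pos"]);R=Ro.from_rotvec(s["tool_rot"]).as_matrix();print(np.degrees(np.arctan2(R[1,1],R[0,1])))
print("tip exp px",proj(s["tcp_pos"]-[0,0,.0756],k),"button exp",proj([.5612,.1323,.026],k))
h=cv2.cvtColor(im,cv2.COLOR_RGB2HSV)
m=((h[...,0]<8)|(h[...,0]>172))&(h[...,1]>150)&(h[...,2]>90);m[:,:200]=0;m[:,360:]=0
n,l,st,ce=cv2.connectedComponentsWithStats(m.astype(np.uint8))
for i in range(1,n):
    if st[i,4]>20: print("red",st[i],ce[i],ray(ce[i],.026,k))
E
```

```text
t: 17.2
tcp_pos: [0.5624, 0.1309, 0.1997]
tool_rot: [2.225, 2.218, -0.0]
wrist_force: [-0.7, 0.6, -0.5]
opening: 0.25
finger_force: 30.0
[0.56238096 0.13113618 0.1997553 ]
-0.16557179887585302
tip exp px [[278.82362249 218.73951999]] button exp [[277.84588042 190.38610124]]
red [272 185  13  11  86] [277.87209302 190.02325581] [0.5612298  0.13269422 0.026     ]
```

View pics/w8.png

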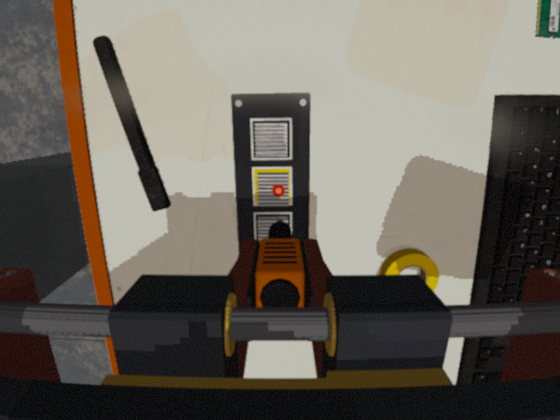

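The probe is upright; its tip shows at about px (279,222) and the button at (278,190), both as predicted. I'll lower to just above the button and check.

```bash
python3 -m creep '[[[1.4,-1.2,30],0],[[1.4,-1.2,65],0],[[1.4,-1.2,85],0],[[1.4,-1.2,93],0],[[1.4,-1.2,93],0],[[1.4,-1.2,93],0]]'
python3 - <<'E'
from h import *
k=eyes.calibration("wrist");im=eyes.get_image("wrist");cv2.imwrite("pics/w9.png",im[150:300,200:360,::-1].repeat(4,0).repeat(4,1))
s=state();print(s["tcp_pos"],s["wrist_force"])
print("tip exp px",proj(s["tcp_pos"]-[0,0,.0756],k),"button exp",proj([.5612,.1325,.026],k))
E
```

```text
t: 18.0
tcp_pos: [0.5618, 0.1338, 0.1077]
tool_rot: [2.222, 2.219, 0.002]
wrist_force: [0.3, -0.7, -1.4]
opening: 0.251
finger_force: 30.0
[0.56175821 0.13377978 0.10768327] [-0.81588768 -0.46859684 -0.56896491]
tip exp px [[278.66956831 219.14048494]] button exp [[277.9708252  218.40834561]]
```

View pics/w9.png

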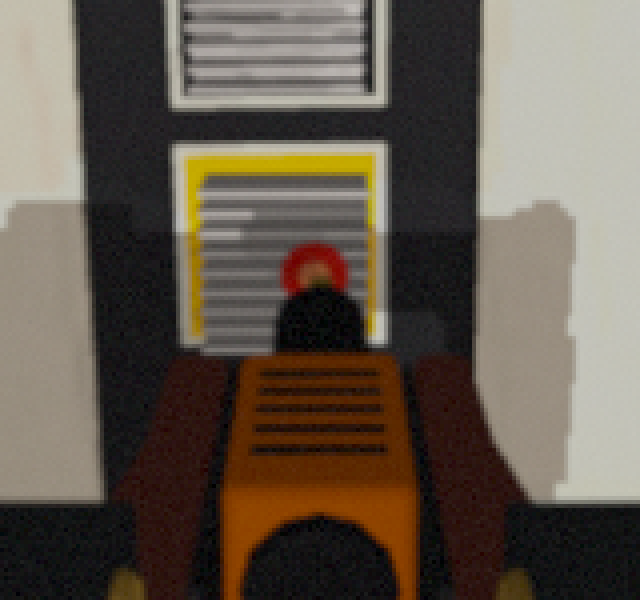

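The tip sits over the button centre within about 1 mm (tip crop px 320,275, button 315,271). Now press slowly.

```bash
python3 -m creep '[[[0,-0.8,2],0],[[0,-0.8,4],0],[[0,-0.8,6],0],[[0,-0.8,7],0],[[0,-0.8,8],0],[[0,-0.8,9],0],[[0,-0.8,10],0],[[0,-0.8,10.5],0],[[0,-0.8,10.5],0],[[0,-0.8,10.5],0],[[0,-0.8,10.5],0],[[0,-0.8,10.5],0]]'
python3 - <<'E'
from h import *
F=[]
for i in range(8):
    im=eyes.get_image("wrist");s=state();F.append(s["wrist_force"])
print(np.mean(F,0),np.std(F,0),s["tcp_pos"],s["t"])
k=eyes.calibration("wrist")
cv2.imwrite("pics/w10.png",im[150:300,200:360,::-1].repeat(4,0).repeat(4,1))
E
```

```text
t: 19.55
tcp_pos: [0.5604, 0.1337, 0.0962]
tool_rot: [2.223, 2.22, 0.0]
wrist_force: [-0.1, -0.2, 1.4]
opening: 0.25
finger_force: 30.0
[ 0.40311806 -0.1186532   0.82856193] [0.62232481 0.75288984 0.46718121] [0.56035477 0.13368428 0.09617223] 19.95
```

View pics/w10.png

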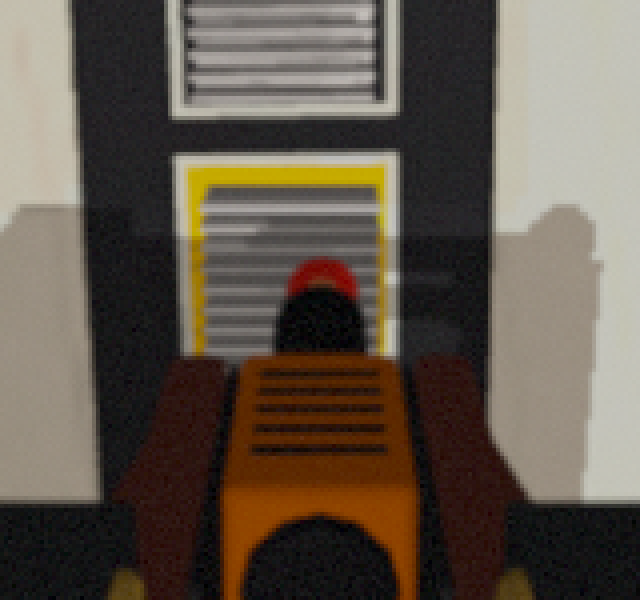

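The barrel has moved down about the button (crop px 323,280) and the tip is hidden inside the outline. Contact force is about 0.83 N plus 1 N for the probe's weight, so about 1.8 N, or roughly 5 mm of travel. The sink has not shifted. I'll hand in.

```bash
python3 -c "
from bench import robot;print(robot.job_done())"
```

```text
the job is handed in; nothing more can be done
None
```

I placed the heat sink squarely on the yellow square and let it go. The probe is still held upright on the red button, tip in by an estimated 5 mm at about 1.8 N; I handed the job in, but no verdict came back.

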